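# Refit the oil filler cap on the gear unit

## Robot

A 6-joint arm with a two-finger parallel gripper is mounted at the origin on a cart in front of the work surface, level with it; the furniture and walls round the work are solid. World frame = base frame: x ahead of the robot, y to its left, z up, the work surface at z = 0. Lengths are in m, angles in rad, forces in N, time in s.
With the tool pointing down it reaches from about 0.275 to 0.975 m from the base axis. Payload 8.4 kg.
Tool frame: the origin (TCP) lies midway between the tips of the shut fingers; the grasp point (between the pads) lies 19 mm behind it; z points along the fingers, y is the direction in which the jaws open and shut (so a half turn about z gives the same grasp; the last joint's range is limited). The gripper opens to 92 mm and grips with 3 to 60 N. Pads are 20 mm wide; open, the fingers measure 128 mm over their backs; the gripper's body (75 mm by 189 mm) begins 69 mm behind the grasp point.
Start: joints at [1.206, 0.353, 1.633, -0, 1.155, -0.002], TCP at [0.222, 0.584, 0.19] pointing down, gripper open.
Joint ranges: [-2.63, 2.63], [-0.92, 2.1], [0.06, 2.66], [-1.3, 4.44], [0, 2.69], [-3.02, 3.02]. Speed limits (rad/s): [2.22, 2.22, 2.79, 3.14, 3.14, 3.14].

## Interface

Orientations are given as [roll, pitch, yaw] about the fixed x, y, z axes, in that order (R = Rz(yaw) Ry(pitch) Rx(roll)).
In Python, from plant import robot, optics, sign_off, nets gives the robot as it stands. The module is installed in compiled form; this text tells all that it offers.
- The arm moves only by the shell command python3 -m pendant 'ROWS' [OPENING] [FORCE]. ROWS is JSON, a list of rows, each a list of 6 numbers: the shift along the world's x, y, z in units of 30 mm (1.0 is 30 mm), then the turn, a rotation vector about the world's x, y, z in units of 6 degrees (1.0 is 6 degrees). A call has exactly 10 rows; each row is the pose to reach, as a shift and turn from the pose commanded when the call began; what a row does not reach only later rows make up. A row lasts 1/12 s, in which the tool goes at most 41.7 mm and 7.16 degrees, less where a joint would pass 70% of its speed; a pose out of reach is approached as far as the arm can. A call with a gripper value outside its range is refused whole. OPENING is the opening, from -1 (shut) to 1 (fully open), so that 0 is half open, set as the call begins (- or left out, the last holds). The fingers move at their own pace and stop on an object; FORCE is the grip in N (left out, the last holds). Time passes only in rows, so rows that repeat a pose let the fingers close, or fill a call up. It gives the time, the measured TCP pose, the force and the opening at its end, in the units of the state.
- robot.observe(): the state, without advancing time (a new reading comes with each control period).
- optics.get_image(name): name is "side" or "top" or "wrist"; returns (picture, depth): 400x640x3 uint8, blue, green, red; 400x640 float32, m along the optical axis (not along the pixel's ray), 0 where there is no reading.
- optics.calibration(name): a dict with "fovy" (degrees; the focal length in pixels is half the picture's height over the tangent of half this angle, whatever the lens; pixels are square), "cx", "cy" (the principal point, pixels), "pose" (4x4, takes a point from camera to world coordinates). Camera axes: x right, y down, z forward; pixel columns grow to the right and rows downward; lengths in m; the calibration is good to about 2 mm. A picture is of the moment at which its call begins: read the wrist's pose just before it. calibration takes no time and is no camera call; for the wrist camera it gives the pose at the moment of the call.
- sign_off(): hands the job in, once; it reports no verdict.
Trained networks look in the newest picture that a camera, given by its name, has taken for a name from the list of things; names that differ only in an ending like _2 or _b are one class to them, and where a whole thing is asked for, a point or a joint stands for the part that bears it (a point fixed in the world has none). Each returns a list of dicts, best first, with "confidence" (0 to 1); they miss things now and then, are a little off and sometimes report something else, mostly with a low value. They report only what shows in the picture. A call takes as long as a camera call. They do not tell look-alikes from the thing itself.
- nets.trace(camera, query): "region" (400x640 bool, what is visible of it) and "box" ([left, top, right, bottom] in pixels, round what is visible of it).
The state is a dict: "t": time; "joint_pos": joint angles; "joint_velocities": joint speeds; "effort": joint torques, N m; "tcp_pos": TCP position; "eef_rot": TCP orientation; "ft_force": force on the tool from outside, world axes, zero at the start; "torque": the same for the moment, N m; "opening": opening from 0.0 (shut) to 1.0 (fully open).
Only numpy, scipy, OpenCV 4.12 (cv2) and the standard library are available. Lean on these libraries where they do the work, as an engineer would, in place of code of your own. Each camera call takes 0.05 s, during which the arm holds its last target.

## Task

The gear unit has had its oil topped up: put its yellow filler cap back on the neck. Set the cap level on the neck, turn it gently backward (anticlockwise) until you feel it drop into the thread start, then screw it forward until it is fully home against its stops. Never force the threads, and leave the loose bearing and the red bottle where they are.

Things in the scene. Friction and masses are not known exactly. Their poses are not given: they have to be found in the camera images.
- cap_grip (a point): Middle of the bar grip on top of the loose yellow oil filler cap, which stands skirt down on the table (0.1 kg). Cap 60 mm across, 41 mm high: skirt and flat top 20 mm, above it the bar, 46 long x 14 wide x 21 mm high. The point is on the cap's axis, 30.5 mm above the skirt's lower edge, 10.5 mm under the bar's top. x along the bar, y across it, z up.
- cap_seat (a point): Centre of the cap's flat underside inside the skirt, which seats on the rim: on the axis, 15.1 mm below the bar's middle. 12.6 mm below this plane four round lugs, 3.6 mm thick, stand inward from the skirt every 90 degrees (two in line with the bar); they run in the neck's thread.
- neck_mouth (a point): Centre of the rim of the aluminium filler neck (40 mm wide, 48 over the threads) on the fixed blue gear unit, 120 mm above the table. z up the axis, -x to the output shaft, +y to the motor. Four-start right-hand thread: clockwise from above is forward, 4 mm down per rad. Home, the lugs meet firm stops, underside within 0.5 mm of the rim. Over 85 N between cap and neck (about 1 N m on the stops) damages them.
- thread_top (a point): On the neck's axis 4 mm below the rim, level with the tops of the thread ridges. The four starts' angle is unknown and differs each time. A cap set on mostly rests on the ridges, underside 6 to 10.5 mm above the rim: turned forward there it jams on stops; backward it climbs 4 mm per rad, up to 1.3 rad, then drops at the slots. These have 0.25 rad play: farther back is a stop.
- seal_ring (a point): Top of the sprung black seal ring in the mouth, on the axis, 3 mm above the rim when free. After the drop the cap rests on it, underside 3 mm above the rim. Press lightly down (5 to 8 N) and turn forward: the lugs go under the ridges and pull the cap down, home after 1.0 to 1.4 rad. The seal pushes up 2 N when free, 14 N at home, and lifts a cap not held by its thread.
- bearing_mid (a point): Centre of a loose steel ball bearing lying flat, 48 mm across, 9 mm high; a bystander. Cap and bearing lie on opposite sides of the gear unit, either way round.
- bottle_mid (a point): Half-way up a loose slim red bottle with a white nozzle, 38 mm across, 131 mm high; a bystander.
Things that resemble listed ones, but are neither listed nor needed, are in the scene too. There is more than one size of the part that bears cap_grip; the job needs the largest.

How it is judged:
On the way:
1. the cap has dropped into the thread start, level and centred (z of cap_seat in the frame of neck_mouth below 0.005 m and horizontal distance between cap_seat and neck_mouth below 0.004 m and angle between cap_seat's own z axis and vertical below 0.1 rad), for 0.1 s.
At the end, for the whole second after the job is handed in: The cap is screwed home and let go: its underside at most 1.0 mm above the rim, within 3 mm of the neck's axis, tilted less than 0.06 rad, at rest (z of cap_seat in the frame of neck_mouth below 0.001 m and horizontal distance between cap_seat and neck_mouth below 0.003 m and angle between cap_seat's own z axis and vertical below 0.06 rad and linear speed of filler_cap below 0.01 m/s); the robot touches nothing.
It fails at once if the threads are forced: cap and neck press on each other with more than 85 N (contact force between filler_cap and gear_unit above 85 N).
It fails at once if the bearing or the bottle is moved by more than 25 mm (distance of any of bearing_mid, bottle_mid from where it was at the start of the episode above 0.025 m).
It also fails if it takes over 69 s, if anything falls off the work surface, if the arm or the gripper's body presses on something with over 40 N, if the wrist force passes 120 N, or if a joint passes its speed limit or range.

## Working session

There is one attempt and no reset: what is moved stays moved. The work goes in short steps, Python scripts to look and compute and a shell command to move; the robot and the scene stay as the last step left them, time stands still between calls to the robot, and variables do not carry over. Pictures are saved under pics/ and viewed, and the job is handed in when it is done.

```bash
mkdir -p pics; ls
cat > h.py <<'E'
import numpy as np, cv2
from plant import robot, optics, sign_off, nets
def cal(n):
    c=optics.calibration(n); f=200/np.tan(np.radians(c['fovy'])/2); return f,c['cx'],c['cy'],np.array(c['pose'])
def world(n,d,cl=None):
    f,cx,cy,P=cl or cal(n); v,u=np.mgrid[0:400,0:640]
    X=np.stack([(u-cx)/f*d,(v-cy)/f*d,d,np.ones_like(d)],-1)
    return (X@P.T)[...,:3]
E
python3 - <<'E'
from h import *
s=robot.observe(); print({k:np.round(v,3).tolist() for k,v in s.items()})
for n in ["side","top","wrist"]:
    c=cal(n); im,d=optics.get_image(n); cv2.imwrite(f'pics/a_{n}.png',im); np.save(f'pics/a_{n}.npy',d)
    print(n,c[:3],np.round(c[3],3).tolist(), optics.calibration(n).keys())
    W=world(n,d,c)
    for q in ["cap_grip","neck_mouth","bearing_mid","bottle_mid"]:
        for r in nets.trace(n,q)[:4]:
            m=r['region']&(d>0); print(n,q,round(r['confidence'],2),np.round(r['box']).tolist(), np.round(np.median(W[m],0),3).tolist() if m.any() else None, np.round(np.percentile(W[m],[2,98],axis=0),3).tolist() if m.any() else None)
print(robot.observe()['t'])
E
```

```text
pics
{'t': 0.0, 'joint_pos': [1.206, 0.354, 1.634, -0.0, 1.155, -0.002], 'joint_velocities': [-0.0, -0.001, -0.001, 0.0, 0.001, 0.001], 'effort': [0.0, -59.384, -33.421, 0.07, 0.023, -0.0], 'tcp_pos': [0.222, 0.584, 0.189], 'eef_rot': [-3.14, 0.0, 2.779], 'ft_force': [0.111, -0.082, -0.083], 'torque': [0.0, 0.03, 0.064], 'opening': 1.003}
side (np.float64(400.7872024204271), 315.9457158382675, 195.33336894169378) [[0.899, -0.235, 0.37, 0.162], [-0.439, -0.487, 0.756, -0.709], [0.003, -0.841, -0.54, 0.657], [0.0, 0.0, 0.0, 1.0]] dict_keys(['fovy', 'cx', 'cy', 'pose'])
side cap_grip 0.68 [241.0, 188.0, 262.0, 206.0] [0.427, 0.255, 0.019] [[0.403, 0.238, -0.001], [0.463, 0.333, 0.041]]
side cap_grip 0.6 [278.0, 192.0, 294.0, 200.0] [0.52, 0.226, 0.014] [[0.503, 0.212, 0.0], [0.548, 0.254, 0.029]]
side neck_mouth 0.84 [292.0, 196.0, 362.0, 265.0] [0.518, -0.044, 0.068] [[0.467, -0.073, 0.005], [0.586, 0.097, 0.12]]
side bearing_mid 0.73 [327.0, 304.0, 353.0, 327.0] [0.449, -0.23, 0.008] [[0.427, -0.252, -0.001], [0.473, -0.205, 0.011]]
side bottle_mid 0.93 [312.0, 151.0, 330.0, 193.0] [0
[... 774 characters left out ...]
id 0.45 [411.0, 228.0, 433.0, 247.0] [0.451, -0.228, 0.007] [[0.429, -0.251, -0.003], [0.472, -0.207, 0.016]]
top bearing_mid 0.37 [301.0, 181.0, 368.0, 232.0] [0.523, 0.001, 0.076] [[0.469, -0.069, 0.007], [0.593, 0.103, 0.122]]
top bottle_mid 0.6 [245.0, 154.0, 264.0, 173.0] [0.641, 0.239, 0.073] [[0.629, 0.225, 0.001], [0.664, 0.262, 0.127]]
wrist (np.float64(296.0631605621209), 320.0673604377676, 206.54173019047462) [[0.354, 0.908, 0.226, 0.158], [0.935, -0.344, -0.084, 0.608], [0.001, 0.241, -0.971, 0.384], [0.0, 0.0, 0.0, 1.0]] dict_keys(['fovy', 'cx', 'cy', 'pose'])
wrist cap_grip 0.72 [220.0, 330.0, 251.0, 358.0] [0.388, 0.39, 0.013] [[0.374, 0.368, -0.0], [0.412, 0.405, 0.028]]
0.75
```

Run:
```python
import cv2,numpy as np
t=cv2.imread('pics/a_top.png'); c=t[140:270,180:440]; cv2.imwrite('pics/a_topc.png',cv2.resize(c,None,fx=3,fy=3,interpolation=cv2.INTER_CUBIC))
t=cv2.imread('pics/a_side.png'); c=t[140:340,220:420]; cv2.imwrite('pics/a_sidec.png',cv2.resize(c,None,fx=3,fy=3,interpolation=cv2.INTER_CUBIC))
```

```text
(no output)
```

View pics/a_topc.png

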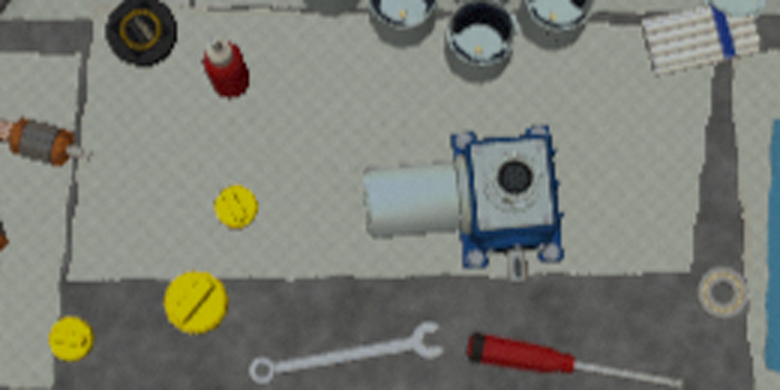

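View pics/a_sidec.png

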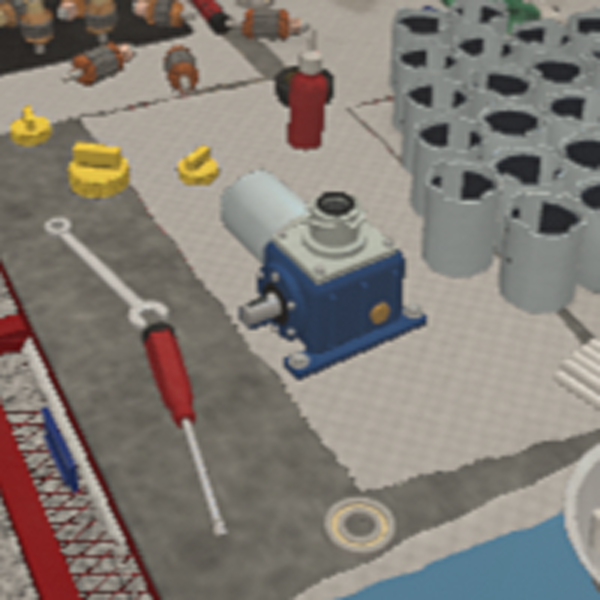

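View pics/a_wrist.png

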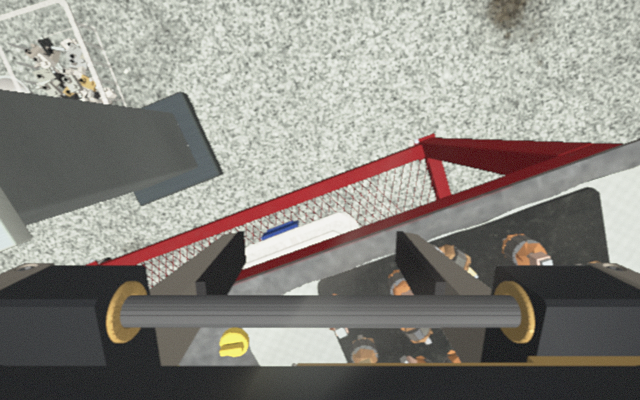

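The top crop shows three yellow caps. The large one is at about full-frame pixel (245,241) with its bar running about 45°, and the smaller ones are at (258,209) and (203,253). The neck is at about (352,199), the bearing at (421,237) and the bottle at (255,163). The side view agrees. Next I'll refine the neck centre and the bar angle.

Run:
```python
from h import *
for n in ["top","side"]:
    d=np.load(f'pics/a_{n}.npy'); W=world(n,d)
    x,y,z=W[...,0],W[...,1],W[...,2]
    m=(abs(x-.53)<.08)&(abs(y)<.08)&(z>.112)&(z<.14)
    p=W[m]; print(n,len(p),p.min(0),p.max(0),(p.min(0)+p.max(0))/2,cv2.minEnclosingCircle(p[:,:2].astype(np.float32)))
    m=(abs(x-.43)<.04)&(abs(y-.263)<.04)&(z>.030)
    p=W[m]; print('bar',len(p),p.mean(0),cv2.minAreaRect(p[:,:2].astype(np.float32)*1000), p[:,2].max())
    u,s,vt=np.linalg.svd(p[:,:2]-p[:,:2].mean(0)); print(s,vt[0],np.degrees(np.arctan2(vt[0][1],vt[0][0])))
    m=(abs(x-.5)<.35)&(abs(y)<.4)&(z>.15); print('tall',W[m].min(0) if m.any() else 0,W[m].max(0) if m.any() else 0)
```

```text
top 210 [ 0.51480767 -0.04587751  0.11204241] [ 0.56133602 -0.00059487  0.1279666 ] [ 0.53807185 -0.02323619  0.12000451] ((0.5378310680389404, -0.024150045588612556), 0.024145590141415596)
bar 87 [0.43019936 0.26610222 0.03981968] ((431.0488586425781, 266.4078369140625), (15.054593086242676, 44.53547286987305), 52.78639221191406) 0.050195992913770526
[0.12232037 0.04021567] [-0.79086829  0.6119864 ] 142.2667283546936
tall [0.15636204 0.06368457 0.60657165] [0.32036121 0.39998415 1.46906705]
side 191 [ 0.51413344 -0.04791438  0.112174  ] [ 0.56065825 -0.00464379  0.12561187] [ 0.53739585 -0.02627909  0.11889294] ((0.537251353263855, -0.02469724975526333), 0.02369164116680622)
bar 79 [0.4299671  0.26314774 0.03714622] ((430.5735168457031, 265.1452331542969), (19.301712036132812, 42.87158966064453), 43.783164978027344) 0.04313008554462905
[0.11569115 0.03635704] [ 0.8222552  -0.56911896] -34.688811191604735
tall 0 0
```

```bash
python3 -m pendant '[[0.8,-1.1,0.1,0,0,-0.3],[1.4,-2.2,0.2,0,0,-0.6],[2,-3.3,0.3,0,0,-0.9],[2.6,-4.4,0.4,0,0,-1.2],[3.2,-5.5,0.5,0,0,-1.5],[3.8,-6.6,0.6,0,0,-1.8],[4.4,-7.7,0.7,0,0,-2.1],[5,-8.8,0.8,0,0,-2.4],[5.6,-9.9,0.9,0,0,-2.6],[6.2,-11,1,0,0,-2.7]]' 1
python3 -m pendant '[[0.5,-1.1,0,0,0,0],[1.0,-2.2,0,0,0,0],[1.5,-3.3,0,0,0,0],[2,-4.4,0,0,0,0],[2.5,-5.5,0,0,0,0],[3,-6.6,0,0,0,0],[3.5,-7.7,0,0,0,0],[4,-8.7,0,0,0,0],[4.3,-9.3,0,0,0,0],[4.3,-9.3,0,0,0,0]]'
python3 - <<'E'
from h import *
n='wrist';s=robot.observe();print(s['t'],s['tcp_pos'],s['eef_rot'],s['ft_force'])
c=cal(n); im,d=optics.get_image(n); cv2.imwrite(f'pics/b.png',im); np.save('pics/b.npy',d)
W=world(n,d,c);np.save('pics/bW.npy',W)
x,y,z=W[...,0],W[...,1],W[...,2]
m=(abs(x-.537)<.04)&(abs(y+.024)<.04)&(z>.112)&(z<.128)
p=W[m]; print(len(p),p.min(0),p.max(0),cv2.minEnclosingCircle(p[:,:2].astype(np.float32)),np.median(p[:,2]))
E
```

```text
t: 1.58
tcp_pos: [0.4084, 0.2527, 0.2203]
eef_rot: [3.141, 0.0, 2.495]
ft_force: [1.1, -0.2, -0.0]
opening: 1.0
t: 2.42
tcp_pos: [0.5384, -0.028, 0.22]
eef_rot: [-3.141, 0.002, 2.493]
ft_force: [-1.0, -0.1, -0.4]
opening: 0.999
2.4167 [ 0.53842118 -0.02800248  0.21996898] [-3.14142625e+00  1.56213364e-03  2.49312164e+00] [-0.96877633 -0.14017346 -0.36124894]
1421 [ 0.51420807 -0.04651806  0.1120061 ] [0.56152001 0.0008261  0.12462762] ((0.5381010174751282, -0.022968856617808342), 0.024131320416927338) 0.11789001219444928
```

View pics/b.png

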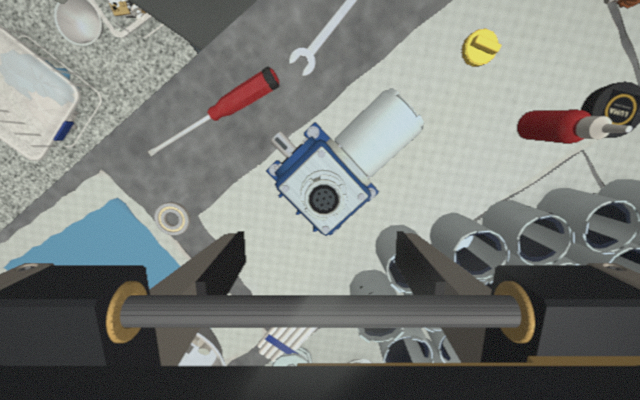

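Run:
```python
from h import *
im=cv2.imread('pics/b.png'); cv2.imwrite('pics/bc.png',cv2.resize(im[140:250,260:390],None,fx=5,fy=5,interpolation=cv2.INTER_CUBIC))
W=np.load('pics/bW.npy')
x,y,z=W[...,0],W[...,1],W[...,2]
for lo,hi in [(.117,.1215),(.121,.126),(.113,.117)]:
    m=(abs(x-.537)<.04)&(abs(y+.024)<.04)&(z>lo)&(z<hi)
    p=W[m]; print(lo,len(p),cv2.minEnclosingCircle(p[:,:2].astype(np.float32)),p.mean(0),np.median(p[:,2]))
    vv,uu=np.nonzero(m);print(uu.min(),uu.max(),vv.min(),vv.max())
```

```text
0.117 570 ((0.5371768474578857, -0.022521520033478737), 0.021039189770817757) [ 0.53768329 -0.02284413  0.11917894] 0.11919060725393013
305 343 177 217
0.121 313 ((0.5360532999038696, -0.02297176606953144), 0.017329862341284752) [ 0.53749362 -0.02301473  0.12221886] 0.1222086878132787
309 338 184 213
0.113 529 ((0.5381976962089539, -0.022885888814926147), 0.024130413308739662) [ 0.5374464  -0.02229335  0.11540015] 0.11573873002036905
301 346 175 219
```

View pics/bc.png

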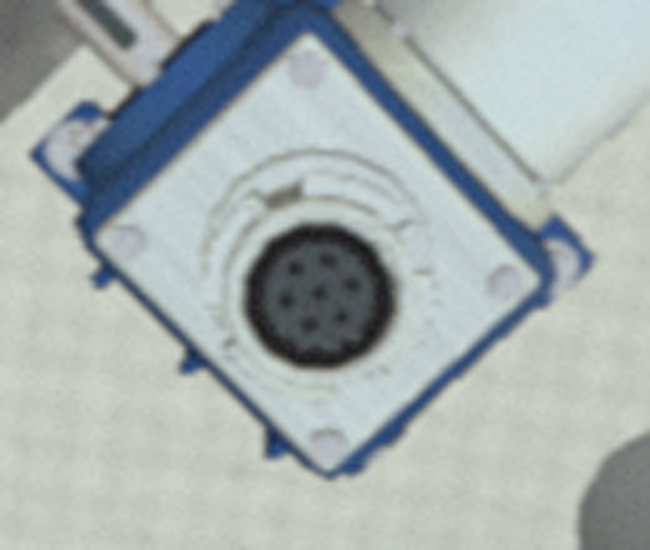

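```bash
python3 -m pendant '[[-0.4,1.1,0,0,0,0],[-0.8,2.2,0,0,0,0],[-1.2,3.3,-0.2,0,0,0],[-1.6,4.4,-0.5,0,0,0],[-2,5.5,-0.9,0,0,0],[-2.4,6.6,-1.4,0,0,0],[-2.8,7.7,-1.9,0,0,0],[-3.2,8.8,-2.5,0,0,0],[-3.5,9.7,-3.1,0,0,0],[-3.6,9.8,-3.3,0,0,0]]'
python3 - <<'E'
from h import *
n='wrist';s=robot.observe();print(s['t'],s['tcp_pos'],s['eef_rot'],s['ft_force'])
c=cal(n); im,d=optics.get_image(n); cv2.imwrite(f'pics/c.png',im); np.save('pics/c.npy',d)
W=world(n,d,c);np.save('pics/cW.npy',W)
x,y,z=W[...,0],W[...,1],W[...,2]
m=(abs(x-.43)<.045)&(abs(y-.265)<.045)
for lo,hi in [(.036,.05),(.015,.024),(.01,.05)]:
    p=W[m&(z>lo)&(z<hi)]; print(lo,len(p),p.mean(0),np.median(p[:,2]),cv2.minEnclosingCircle(p[:,:2].astype(np.float32)),cv2.minAreaRect(p[:,:2].astype(np.float32)*1000))
p=W[m&(z>.036)]; u,sv,vt=np.linalg.svd(p[:,:2]-p[:,:2].mean(0)); print(np.degrees(np.arctan2(vt[0][1],vt[0][0])))
E
```

```text
t: 3.3
tcp_pos: [0.4255, 0.273, 0.119]
eef_rot: [-3.14, -0.002, 2.499]
ft_force: [-0.9, -0.2, -0.2]
opening: 1.0bash:   639 Killed                     python3 - <<'E'
from h import *
n='wrist';s=robot.observe();print(s['t'],s['tcp_pos'],s['eef_rot'],s['ft_force'])
c=cal(n); im,d=optics.get_image(n); cv2.imwrite(f'pics/c.png',im); np.save('pics/c.npy',d)
W=world(n,d,c);np.save('pics/cW.npy',W)
x,y,z=W[...,0],W[...,1],W[...,2]
m=(abs(x-.43)<.045)&(abs(y-.265)<.045)
for lo,hi in [(.036,.05),(.015,.024),(.01,.05)]:
    p=W[m&(z>lo)&(z<hi)]; print(lo,len(p),p.mean(0),np.median(p[:,2]),cv2.minEnclosingCircle(p[:,:2].astype(np.float32)),cv2.minAreaRect(p[:,:2].astype(np.float32)*1000))
p=W[m&(z>.036)]; u,sv,vt=np.linalg.svd(p[:,:2]-p[:,:2].mean(0)); print(np.degrees(np.arctan2(vt[0][1],vt[0][0])))
E
```

View pics/c.png

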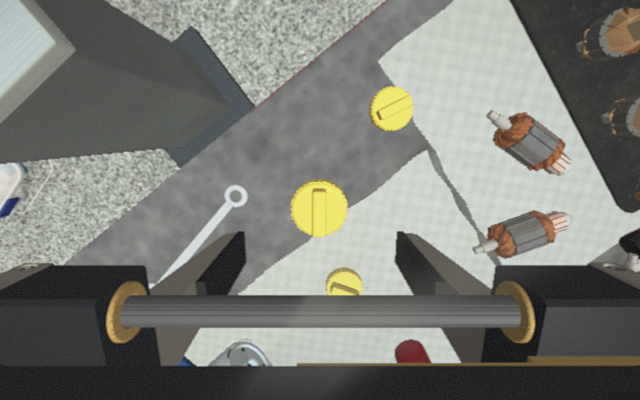

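The big cap is at (319,209). Its bar is nearly vertical in the picture, so it lines up with the jaws. The script was killed by the full SVD, so I'll measure again now that the arm has settled.

Run:
```python
from h import *
n='wrist'; optics.get_image(n)
s=robot.observe();print(s['t'],s['tcp_pos'],s['eef_rot'],s['ft_force'])
c=cal(n); im,d=optics.get_image(n); cv2.imwrite(f'pics/c2.png',im); np.save('pics/c.npy',d)
W=world(n,d,c)
x,y,z=W[...,0],W[...,1],W[...,2]
m=(abs(x-.43)<.045)&(abs(y-.265)<.045)
for lo,hi in [(.036,.05),(.015,.024),(.01,.05)]:
    p=W[m&(z>lo)&(z<hi)]; print(lo,len(p),p.mean(0),np.median(p[:,2]),cv2.minEnclosingCircle(p[:,:2].astype(np.float32)),cv2.minAreaRect(p[:,:2].astype(np.float32)*1000))
p=W[m&(z>.036)][:,:2]; w,V=np.linalg.eigh(np.cov(p.T)); print(np.degrees(np.arctan2(V[1,1],V[0,1])))
```

```text
3.4 [0.42638746 0.2702014  0.11974188] [-3.13888428e+00 -1.18741968e-03  2.49960709e+00] [ 0.49123232 -0.07419171 -0.01904845]
0.036 675 [0.4299383  0.26837729 0.03947161] 0.03956737208648414 ((0.43123555183410645, 0.2680628299713135), 0.023430999368429184) ((430.97515869140625, 267.7862854003906), (13.666386604309082, 46.31212615966797), 53.12470245361328)
0.015 1759 [0.42889072 0.26929509 0.01910203] 0.019184682780041873 ((0.43095555901527405, 0.2675338685512543), 0.02998393215239048) ((430.1966552734375, 268.24188232421875), (58.20664978027344, 57.1374397277832), 54.331180572509766)
0.01 2494 [0.42879186 0.26938005 0.0246495 ] 0.01957656700402574 ((0.4306468963623047, 0.26748618483543396), 0.030067509040236473) ((430.1631774902344, 268.4172668457031), (58.45256805419922, 57.39639663696289), 54.331180572509766)
57.63101270993886
```

```bash
python3 -m pendant '[[0.05,-0.04,-0.6,0,0,0],[0.07,-0.04,-1.2,0,0,0],[0.07,-0.04,-1.8,0,0,0],[0.07,-0.04,-2.4,0,0,0],[0.07,-0.04,-2.8,0,0,0],[0.07,-0.04,-3.1,0,0,0],[0.07,-0.04,-3.2,0,0,0],[0.07,-0.04,-3.22,0,0,0],[0.07,-0.04,-3.22,0,0,0],[0.07,-0.04,-3.22,0,0,0]]'
python3 - <<'E'
from h import *
print({k:np.round(v,4).tolist() for k,v in robot.observe().items() if k in('t','tcp_pos','eef_rot','ft_force','torque')})
im,d=optics.get_image('wrist'); cv2.imwrite('pics/d.png',im)
E
```

```text
t: 4.28
tcp_pos: [0.4316, 0.2683, 0.0252]
eef_rot: [3.14, 0.001, 2.496]
ft_force: [0.1, 0.2, -0.6]
opening: 0.999
{'t': 4.2833, 'tcp_pos': [0.4316, 0.2683, 0.0252], 'eef_rot': [3.1403, 0.0005, 2.4958], 'ft_force': [0.0827, 0.2106, -0.5697], 'torque': [-0.0393, -0.0235, -0.0073]}
```

View pics/d.png

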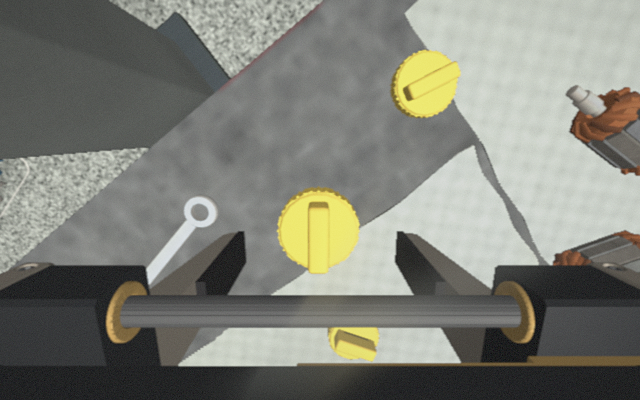

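The bar at (318,240) is centred between the fingers, so I'll close.

```bash
python3 -m pendant '[[0,0,0,0,0,0],[0,0,0,0,0,0],[0,0,0,0,0,0],[0,0,0,0,0,0],[0,0,0,0,0,0],[0,0,0,0,0,0],[0,0,0,0,0,0],[0,0,0,0,0,0],[0,0,0,0,0,0],[0,0,0,0,0,0]]' -1 40
python3 - <<'E'
from h import *
print({k:np.round(v,4).tolist() for k,v in robot.observe().items() if k in('t','tcp_pos','eef_rot','ft_force','torque')})
c=cal('wrist');im,d=optics.get_image('wrist'); cv2.imwrite('pics/e.png',im)
W=world('wrist',d,c);x,y,z=W[...,0],W[...,1],W[...,2]
m=(abs(x-.43)<.045)&(abs(y-.268)<.045)&(z>.015)&(z<.0235)
vv,uu=np.nonzero(m);print(uu.min(),uu.max(),vv.min(),vv.max());print(cv2.minEnclosingCircle(W[m][:,:2].astype(np.float32)))
E
```

```text
t: 5.17
tcp_pos: [0.4309, 0.2681, 0.0243]
eef_rot: [-3.142, 0.0, 2.496]
ft_force: [-0.8, -0.0, -0.6]
opening: 0.299
{'t': 5.1667, 'tcp_pos': [0.4309, 0.2681, 0.0243], 'eef_rot': [-3.1415, 0.0, 2.496], 'ft_force': [-0.7723, -0.0112, -0.5654], 'torque': [-0.0307, 0.0203, -0.0591]}
278 360 191 268
((0.430742472410202, 0.2675359547138214), 0.029849128797650337)
```

View pics/e.png

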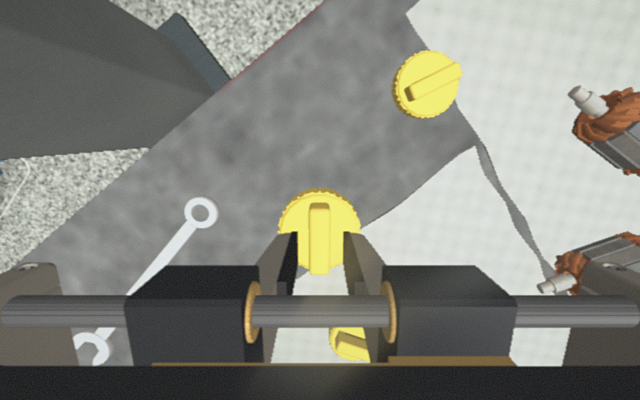

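```bash
python3 -m pendant '[[0,0,0,0,0,0],[0,0,0,0,0,0],[0,0,0,0,0,0],[0,0,0,0,0,0],[0,0,0,0,0,0],[0,0,0,0,0,0],[0,0,0,0,0,0],[0,0,0,0,0,0],[0,0,0,0,0,0],[0,0,0,0,0,0]]' -1 40
python3 - <<'E'
from h import *
print({k:np.round(v,4).tolist() for k,v in robot.observe().items() if k in('t','tcp_pos','eef_rot','ft_force','torque')})
c=cal('wrist');im,d=optics.get_image('wrist'); cv2.imwrite('pics/f.png',im)
W=world('wrist',d,c);x,y,z=W[...,0],W[...,1],W[...,2]
m=(abs(x-.43)<.045)&(abs(y-.268)<.045)&(z>.015)&(z<.0235)
print(cv2.minEnclosingCircle(W[m][:,:2].astype(np.float32)))
E
```

```text
t: 6.05
tcp_pos: [0.4309, 0.2681, 0.0243]
eef_rot: [3.142, 0.0, 2.496]
ft_force: [0.1, -0.4, 0.1]
opening: 0.01
{'t': 6.05, 'tcp_pos': [0.4309, 0.2681, 0.0243], 'eef_rot': [3.1416, 0.0, 2.4961], 'ft_force': [0.1079, -0.4093, 0.1174], 'torque': [-0.0419, 0.0305, 0.0612]}
((0.43059441447257996, 0.26756033301353455), 0.029742131009697914)
```

View pics/f.png

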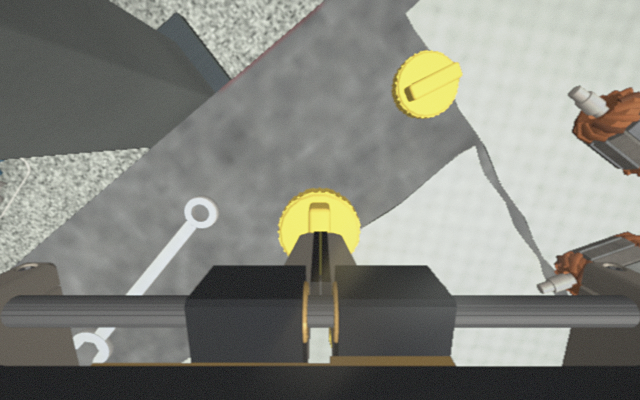

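Run:
```python
from h import *
s=robot.observe(); c=cal('wrist');im,d=optics.get_image('wrist')
W=world('wrist',d,c)
R=c[3][:3,:3]
from scipy.spatial.transform import Rotation as Ro
T=Ro.from_euler('xyz',s['eef_rot']).as_matrix(); L=(W-s['tcp_pos'])@T*1000
print((T.T@(c[3][:3,3]-s['tcp_pos'])))
for u in (300,320,334):
  for v in range(196,300,6): print(u,v,np.round(L[v,u],1),im[v,u])
ii=cv2.resize(im[180:300,250:390],None,fx=5,fy=5,interpolation=cv2.INTER_CUBIC); cv2.imwrite('pics/f2.png',ii)
```

```text
[ 0.06820955 -0.00033605 -0.19430604]
300 196 [ 25.4 -14.1   8.9] [ 73 154 177]
300 202 [ 22.2 -13.9   4.4] [117 238 242]
300 208 [ 18.  -13.9   4. ] [119 238 243]
300 214 [ 13.3 -14.1   5.6] [115 237 242]
300 220 [  9.3 -14.1   4.2] [117 237 242]
300 226 [  4.5 -14.2   5.6] [117 238 242]
300 232 [  0.  -14.3   5.4] [122 241 244]
300 238 [ 10.1 -11.6 -34.5] [83 88 93]
300 244 [ 10.5 -10.9 -45. ] [84 95 99]
300 250 [ 10.6 -10.3 -53.7] [ 87  95 102]
300 256 [ 10.9  -9.8 -62.1] [88 95 99]
300 262 [ 11.5  -9.2 -70. ] [86 95 99]
300 268 [  32.6   -5.7 -120.1] [42 44 42]
300 274 [  32.1   -5.5 -122.8] [40 44 43]
300 280 [  32.2   -5.3 -126.2] [38 40 40]
300 286 [  32.    -5.1 -128.9] [45 46 47]
300 292 [  32.8   -4.8 -133.1] [42 38 36]
300 298 [  32.6   -4.7 -135.2] [46 45 42]
320 196 [26.3 -0.1  5. ] [111 230 239]
320 202 [22.5 -0.1  3. ] [ 85 192 211]
320 208 [ 22.3  -0.1 -13.2] [ 78 167 197]
320 214 [ 19.   -0.1 -15.2] [117 238 242]
320 220 [ 15.   -0.1 -14.9] [119 238 242]
320 226 [ 11.2  -0.1 -15.4] [118 237 242]
320 232 [ 10.5  -0.1 -25.1] [50 92 97]
320 238 [ 10.9  -0.1 -36.7] [48 8
[... 442 characters left out ...]
]
334 202 [22.4  9.5  3.5] [120 239 242]
334 208 [18.   9.6  4. ] [120 239 242]
334 214 [13.5  9.7  4.8] [121 239 242]
334 220 [9.  9.7 5.2] [121 239 243]
334 226 [4.8 9.8 4.7] [115 237 242]
334 232 [-0.   9.9  5.7] [110 231 238]
334 238 [ 10.3   7.8 -35.1] [ 87  98 100]
334 244 [ 10.6   7.4 -45.2] [ 89 103 108]
334 250 [ 11.    6.9 -54.6] [ 86 100 106]
334 256 [ 11.1   6.5 -62.5] [ 94 107 116]
334 262 [ 11.5   6.2 -70.1] [ 97 112 120]
334 268 [ 11.5   5.9 -76.2] [ 87 101 108]
334 274 [ 11.7   5.6 -82.3] [ 86  99 104]
334 280 [ 11.7   5.4 -87.4] [ 83  97 102]
334 286 [  30.1    3.4 -125.4] [ 73 109 127]
334 292 [  30.4    3.2 -128.8] [ 73 110 130]
334 298 [  29.2    3.2 -129.6] [ 77 113 131]
```

View pics/f2.png

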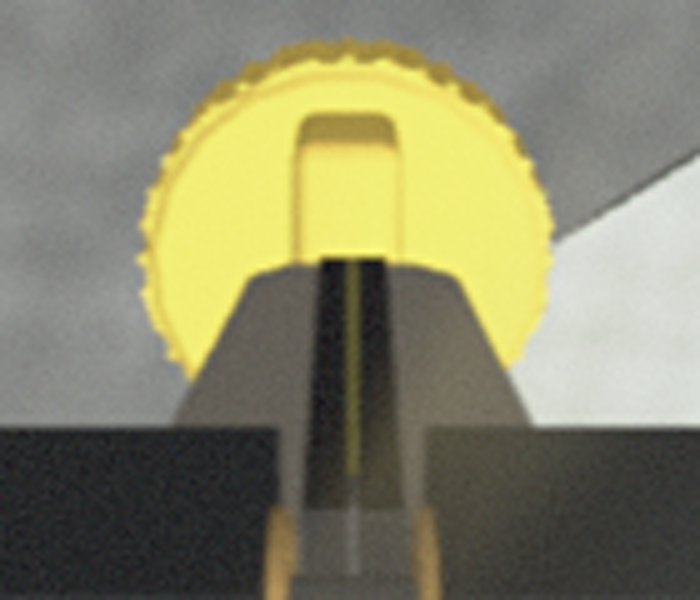

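The fingers shut above the bar. Wrist depth puts the real fingertips about 22–25 mm behind the reported TCP, so I need to go lower. I'll reopen and descend.

```bash
python3 -m pendant '[[0,0,0,0,0,0],[0,0,0,0,0,0],[0,0,0,0,0,0],[0,0,0,0,0,0],[0,0,0,0,0,0],[0,0,0,0,0,0],[0,0,-0.1,0,0,0],[0,0,-0.3,0,0,0],[0,0,-0.5,0,0,0],[0,0,-0.6,0,0,0]]' 0 40
cat > st.py <<'E'
from h import *
from scipy.spatial.transform import Rotation as Ro
s=robot.observe()
print({k:np.round(v,4).tolist() for k,v in s.items() if k in('t','tcp_pos','eef_rot','ft_force','torque','opening','joint_pos')})
E
python3 - <<'E'
from st import *
c=cal('wrist');im,d=optics.get_image('wrist'); cv2.imwrite('pics/g.png',im)
T=Ro.from_euler('xyz',s['eef_rot']).as_matrix(); L=(world('wrist',d,c)-s['tcp_pos'])@T*1000
for u in range(240,300,6):
  for v in range(222,244,3): print(u,v,np.round(L[v,u],1),im[v,u])
E
```

```text
t: 6.98
tcp_pos: [0.4304, 0.2678, 0.0052]
eef_rot: [-3.141, -0.0, 2.496]
ft_force: [-0.3, -1.5, -0.6]
opening: 0.498
{'t': 6.9833, 'joint_pos': [0.5536, 0.4357, 2.0205, -0.0, 0.6865, -0.3716], 'tcp_pos': [0.4304, 0.2678, 0.0052], 'eef_rot': [-3.1406, -0.0004, 2.4961], 'ft_force': [-0.2994, -1.4787, -0.5614], 'torque': [-0.0076, 0.0333, -0.0169], 'opening': 0.4979}
240 222 [  6.9 -56.9   7. ] [150 152 151]
240 225 [  4.6 -57.1   7.3] [146 150 149]
240 228 [  2.3 -57.2   7.4] [147 149 148]
240 231 [ -0.  -57.5   7.7] [144 146 146]
240 234 [ -2.1 -57.5   7.3] [143 146 145]
240 237 [ -3.9 -57.2   5.9] [144 148 145]
240 240 [ -6.7 -57.8   7.3] [144 145 143]
240 243 [ -9.5 -58.3   8.6] [146 148 146]
246 222 [  7.4 -52.2   5.6] [140 142 140]
246 225 [  4.3 -53.1   8.3] [142 146 144]
246 228 [  2.3 -53.    7.4] [143 146 146]
246 231 [  0.  -53.1   7.6] [150 153 151]
246 234 [ -1.9 -53.    6.6] [148 149 150]
246 237 [ -4.7 -53.5   8. ] [140 145 140]
246 240 [ -6.7 -53.5   7.3] [142 142 143]
246 243 [  68.2   -0.3 -194.3] [141 144 143]
252 222 [  6.8 -48.5   7.5] [134 138 135]
252 225 [  5.  -
[... 1908 characters left out ...]
5 -22.8 -27.8] [ 67 139 147]
288 222 [ 13.3 -20.5 -14. ] [119 240 243]
288 225 [ 11.2 -20.5 -13.6] [123 241 244]
288 228 [  9.5 -20.5 -14.4] [121 240 244]
288 231 [  7.5 -20.5 -14.5] [122 240 244]
288 234 [  5.6 -20.6 -14.7] [121 240 244]
288 237 [  3.4 -20.7 -14.3] [124 241 244]
288 240 [  1.8 -20.6 -15.6] [120 240 243]
288 243 [ -0.6 -20.7 -14.6] [120 239 243]
294 222 [ 13.2 -16.7 -13.4] [119 239 243]
294 225 [ 11.3 -16.7 -14. ] [121 240 244]
294 228 [  9.7 -16.6 -15. ] [121 240 243]
294 231 [  7.4 -16.8 -14.1] [124 241 244]
294 234 [  5.5 -16.7 -14.6] [121 240 243]
294 237 [  3.8 -16.7 -15.6] [125 241 244]
294 240 [  1.3 -16.9 -14.2] [124 241 244]
294 243 [ -0.8 -16.9 -14.1] [121 240 244]
```

View pics/g.png

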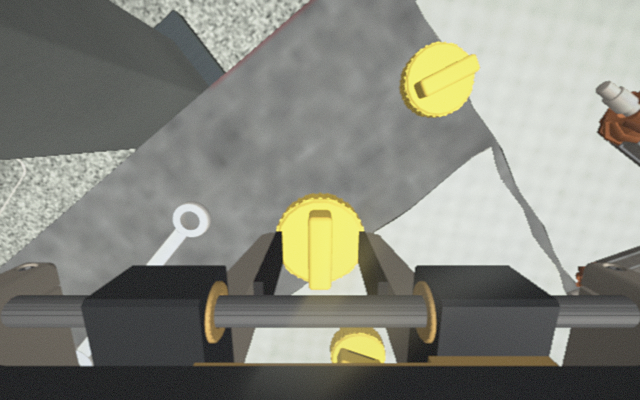

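Tips are now at about z 28 mm, straddling the bar. I'll go down another 5 mm and close.

```bash
python3 -m pendant '[[0,0,-0.1,0,0,0],[0,0,-0.17,0,0,0],[0,0,-0.17,0,0,0],[0,0,-0.17,0,0,0],[0,0,-0.17,0,0,0],[0,0,-0.17,0,0,0],[0,0,-0.17,0,0,0],[0,0,-0.17,0,0,0],[0,0,-0.17,0,0,0],[0,0,-0.17,0,0,0]]' -1 40
python3 - <<'E'
from st import *
c=cal('wrist');im,d=optics.get_image('wrist'); cv2.imwrite('pics/i.png',im)
E
```

```text
t: 7.87
tcp_pos: [0.4309, 0.2681, 0.0013]
eef_rot: [3.141, 0.0, 2.496]
ft_force: [-0.3, 0.3, 0.9]
opening: 0.147
{'t': 7.8667, 'joint_pos': [0.5536, 0.4428, 2.0217, 0.0, 0.6769, -0.3716], 'tcp_pos': [0.4309, 0.2681, 0.0013], 'eef_rot': [3.1415, 0.0, 2.496], 'ft_force': [-0.3284, 0.2612, 0.8626], 'torque': [-0.0167, 0.0613, -0.0366], 'opening': 0.1475}
```

View pics/i.png

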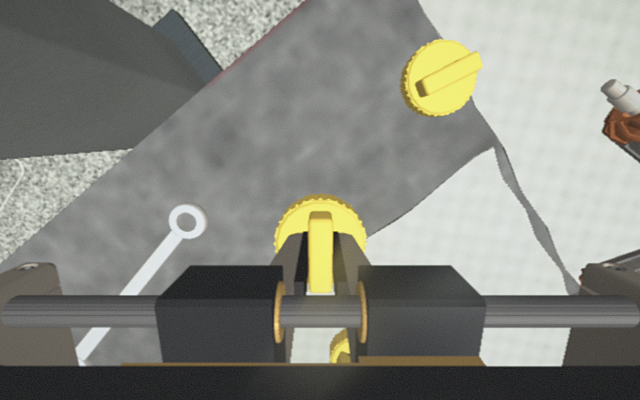

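Opening 0.147 is 13.6 mm, which matches the 14 mm bar, so it's gripped. Next I'll lift and carry.

```bash
python3 -m pendant '[[0,0,0.4,0,0,0],[0,0,1.2,0,0,0],[0,0,2.2,0,0,0],[0,0,3.2,0,0,0],[0.2,-0.5,4.2,0,0,0],[0.5,-1.3,5,0,0,0],[0.9,-2.3,5.5,0,0,0],[1.3,-3.4,5.5,0,0,0],[1.7,-4.5,5.5,0,0,0],[2.1,-5.6,5.5,0,0,0]]'
python3 -m pendant '[[0.4,-1.1,0,0,0,0],[0.8,-2.2,0,0,0,0],[1.1,-3.0,0,0,0,0],[1.3,-3.6,0,0,0,0],[1.4,-3.9,0,0,0,0],[1.45,-4.08,0,0,0,0],[1.45,-4.1,0,0,0,0],[1.45,-4.1,0,0,0,0],[1.45,-4.1,0,0,0,0],[1.45,-4.1,0,0,0,0]]'
python3 - <<'E'
from st import *
for n in ('wrist','side'):
    im,d=optics.get_image(n); cv2.imwrite(f'pics/j{n}.png',im); np.save(f'pics/j{n}.npy',d)
im=cv2.imread('pics/jside.png'); cv2.imwrite('pics/jsc.png',cv2.resize(im[150:290,250:410],None,fx=4,fy=4))
E
```

```text
t: 8.75
tcp_pos: [0.4943, 0.0987, 0.1667]
eef_rot: [3.141, 0.001, 2.497]
ft_force: [0.6, 0.4, -1.5]
opening: 0.152
t: 9.58
tcp_pos: [0.5371, -0.0219, 0.1662]
eef_rot: [3.142, -0.0, 2.497]
ft_force: [0.5, -0.3, -0.8]
opening: 0.149
{'t': 9.5833, 'joint_pos': [-0.0437, 0.2431, 1.8444, 0.0002, 1.0542, -0.9701], 'tcp_pos': [0.5371, -0.0219, 0.1662], 'eef_rot': [3.1415, -0.0002, 2.4972], 'ft_force': [0.4962, -0.2866, -0.8237], 'torque': [-0.0498, 0.0268, -0.0177], 'opening': 0.1485}
```

View pics/jwrist.png

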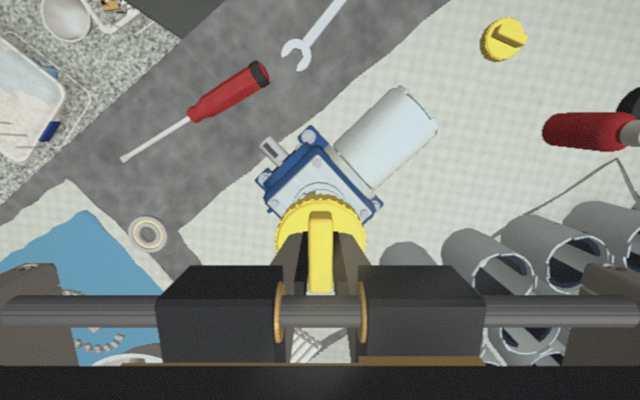

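View pics/jsc.png

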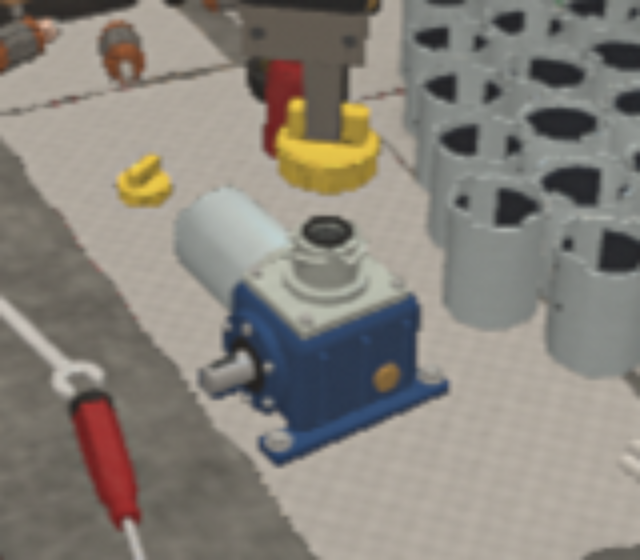

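The cap is held level over the neck. In the side crop it sits above the neck at (325,232), and in the wrist view the neck is just behind it. I'll check the offset of the cap's axis from the TCP.

Run:
```python
from st import *
d=np.load('pics/jwrist.npy'); W=world('wrist',d)
im=cv2.imread('pics/jwrist.png'); hsv=cv2.cvtColor(im,cv2.COLOR_BGR2HSV); yel=(hsv[...,0]>20)&(hsv[...,0]<35)&(hsv[...,1]>100)
z=W[...,2]; near=(np.hypot(W[...,0]-.537,W[...,1]+.022)<.05)&yel
for lo,hi in [(.180,.190),(.2,.212)]:
    p=W[near&(z>lo)&(z<hi)]; print(len(p),cv2.minEnclosingCircle(p[:,:2].astype(np.float32)),np.median(p[:,2]))
d=np.load('pics/jside.npy'); W=world('side',d)
im=cv2.imread('pics/jside.png'); hsv=cv2.cvtColor(im,cv2.COLOR_BGR2HSV); yel=(hsv[...,0]>20)&(hsv[...,0]<35)&(hsv[...,1]>100)
z=W[...,2];near=(np.hypot(W[...,0]-.537,W[...,1]+.022)<.06)
for lo,hi,mm in [(.155,.225,yel),(.18,.19,yel),(.112,.128,~yel)]:
    p=W[near&mm&(z>lo)&(z<hi)]; print(len(p),cv2.minEnclosingCircle(p[:,:2].astype(np.float32)),np.percentile(p[:,2],[1,50,99]))
```

```text
{'t': 9.6833, 'joint_pos': [-0.0439, 0.2433, 1.8442, 0.0001, 1.0541, -0.9704], 'tcp_pos': [0.5372, -0.0221, 0.1662], 'eef_rot': [3.1416, -0.0001, 2.4972], 'ft_force': [1.086, -0.8845, -1.5201], 'torque': [-0.0597, 0.0137, -0.0213], 'opening': 0.1439}
2094 ((0.5373411178588867, -0.022106317803263664), 0.02957242913544178) 0.18409634869741406
1865 ((0.5374789834022522, -0.021988285705447197), 0.02333044447004795) 0.20464617354658837
414 ((0.5365062952041626, -0.026229731738567352), 0.029541274532675743) [0.16678177 0.18449963 0.20723943]
188 ((0.5365872979164124, -0.02538607269525528), 0.02908301167190075) [0.18045426 0.18459209 0.18976487]
191 ((0.5365400314331055, -0.025588853284716606), 0.024138929322361946) [0.11244846 0.11851178 0.12524898]
```

```bash
python3 -m pendant '[[0,-0.01,-0.3,0,0,0],[0,-0.01,-0.7,0,0,0],[0,-0.01,-1.1,0,0,0],[0,-0.01,-1.3,0,0,0],[0,-0.01,-1.4,0,0,0],[0,-0.01,-1.46,0,0,0],[0,-0.01,-1.5,0,0,0],[0,-0.01,-1.52,0,0,0],[0,-0.01,-1.54,0,0,0],[0,-0.01,-1.54,0,0,0]]'
python3 -m pendant '[[0,0,-0.02,0,0,0],[0,0,-0.03,0,0,0],[0,0,-0.05,0,0,0],[0,0,-0.06,0,0,0],[0,0,-0.08,0,0,0],[0,0,-0.09,0,0,0],[0,0,-0.1,0,0,0],[0,0,-0.11,0,0,0],[0,0,-0.12,0,0,0],[0,0,-0.12,0,0,0]]'
python3 st.py
```

```text
t: 10.52
tcp_pos: [0.5376, -0.0232, 0.1203]
eef_rot: [3.141, 0.0, 2.496]
ft_force: [0.1, 0.7, 0.0]
opening: 0.149
t: 11.35
tcp_pos: [0.5374, -0.0232, 0.1163]
eef_rot: [-3.142, -0.0, 2.496]
ft_force: [0.2, -0.1, -0.3]
opening: 0.149
{'t': 11.35, 'joint_pos': [-0.0459, 0.3044, 1.8884, -0.0, 0.9488, -0.9711], 'tcp_pos': [0.5374, -0.0232, 0.1163], 'eef_rot': [-3.1415, -0.0001, 2.496], 'ft_force': [0.1595, -0.0659, -0.3075], 'torque': [-0.0421, 0.1049, -0.0059], 'opening': 0.1494}
```

```bash
python3 -m pendant '[[0,0,-0.01,0,0,0],[0,0,-0.02,0,0,0],[0,0,-0.03,0,0,0],[0,0,-0.04,0,0,0],[0,0,-0.05,0,0,0],[0,0,-0.06,0,0,0],[0,0,-0.06,0,0,0],[0,0,-0.06,0,0,0],[0,0,-0.06,0,0,0],[0,0,-0.06,0,0,0]]'
python3 st.py
```

```text
t: 12.18
tcp_pos: [0.5376, -0.0232, 0.1151]
eef_rot: [3.141, 0.0, 2.496]
ft_force: [-1.6, -0.2, 5.8]
opening: 0.147
{'t': 12.1833, 'joint_pos': [-0.0459, 0.306, 1.8893, -0.0, 0.9458, -0.9711], 'tcp_pos': [0.5376, -0.0232, 0.1151], 'eef_rot': [3.1414, 0.0004, 2.4961], 'ft_force': [-1.6072, -0.2412, 5.8328], 'torque': [-0.0524, 0.4037, 0.0252], 'opening': 0.1474}
```

Contact came at 6 N with the underside about 9 mm above the rim, so the cap is on the ridges. I'll turn anticlockwise in small steps, following the 4 mm/rad climb.

```bash
python3 -m pendant '[[0,0,0.003,0,0,0.3],[0,0,0.006,0,0,0.6],[0,0,0.01,0,0,0.9],[0,0,0.014,0,0,1.2],[0,0,0.018,0,0,1.5],[0,0,0.02,0,0,1.8],[0,0,0.022,0,0,2],[0,0,0.022,0,0,2],[0,0,0.022,0,0,2],[0,0,0.022,0,0,2]]'
python3 st.py
```

```text
t: 13.02
tcp_pos: [0.5374, -0.0232, 0.1152]
eef_rot: [-3.142, -0.0, 2.705]
ft_force: [0.6, 0.6, -1.1]
opening: 0.148
{'t': 13.0167, 'joint_pos': [-0.0459, 0.3059, 1.8893, -0.0001, 0.9464, -1.1798], 'tcp_pos': [0.5374, -0.0232, 0.1152], 'eef_rot': [-3.1415, -0.0, 2.7047], 'ft_force': [0.6323, 0.5796, -1.1075], 'torque': [-0.0357, -0.0038, -0.0242], 'opening': 0.1476}
```

```bash
python3 -m pendant '[[0,0,-0.01,0,0,0],[0,0,-0.02,0,0,0],[0,0,-0.03,0,0,0],[0,0,-0.04,0,0,0],[0,0,-0.05,0,0,0],[0,0,-0.06,0,0,0],[0,0,-0.07,0,0,0],[0,0,-0.07,0,0,0],[0,0,-0.07,0,0,0],[0,0,-0.07,0,0,0]]'
python3 st.py
```

```text
t: 13.85
tcp_pos: [0.5376, -0.0233, 0.1133]
eef_rot: [-3.142, 0.0, 2.706]
ft_force: [0.2, -1.7, 3.9]
opening: 0.15
{'t': 13.85, 'joint_pos': [-0.046, 0.3085, 1.8908, -0.0003, 0.942, -1.1806], 'tcp_pos': [0.5376, -0.0233, 0.1133], 'eef_rot': [-3.1415, 0.0004, 2.7056], 'ft_force': [0.1555, -1.7416, 3.8515], 'torque': [-0.3929, 0.1168, 0.139], 'opening': 0.1504}
```

```bash
python3 -m pendant '[[0,0,0,0,0,0.1],[0,0,0,0,0,0.2],[0,0,0,0,0,0.3],[0,0,0,0,0,0.4],[0,0,0,0,0,0.5],[0,0,0,0,0,0.5],[0,0,0,0,0,0.5],[0,0,0,0,0,0.5],[0,0,0,0,0,0.5],[0,0,0,0,0,0.5]]'
python3 st.py
python3 - <<'E'
from st import *
for n in ('wrist','side'):
    im,d=optics.get_image(n); cv2.imwrite(f'pics/k{n}.png',im); np.save(f'pics/k{n}.npy',d)
im=cv2.imread('pics/kside.png'); cv2.imwrite('pics/ksc.png',cv2.resize(im[170:250,280:380],None,fx=7,fy=7,interpolation=cv2.INTER_CUBIC))
E
```

```text
t: 14.68
tcp_pos: [0.5373, -0.0231, 0.1131]
eef_rot: [-3.142, -0.0, 2.758]
ft_force: [0.5, -0.2, -1.6]
opening: 0.15
{'t': 14.6833, 'joint_pos': [-0.0458, 0.3086, 1.8911, 0.0001, 0.9421, -1.2329], 'tcp_pos': [0.5373, -0.0231, 0.1131], 'eef_rot': [-3.1416, -0.0002, 2.7578], 'ft_force': [0.4813, -0.1634, -1.6063], 'torque': [-0.0282, -0.0432, 0.0017], 'opening': 0.1499}
{'t': 14.6833, 'joint_pos': [-0.0458, 0.3086, 1.8911, 0.0001, 0.9421, -1.2329], 'tcp_pos': [0.5373, -0.0231, 0.1131], 'eef_rot': [-3.1416, -0.0002, 2.7578], 'ft_force': [0.4813, -0.1634, -1.6063], 'torque': [-0.0282, -0.0432, 0.0017], 'opening': 0.1499}
```

View pics/ksc.png

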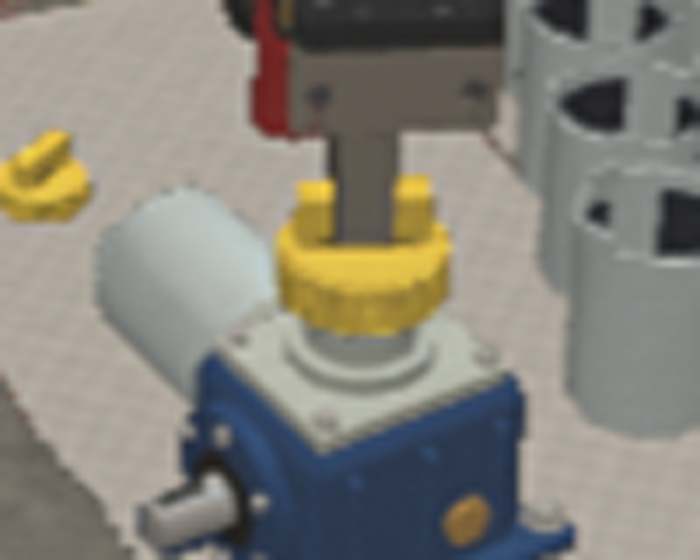

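View pics/kwrist.png

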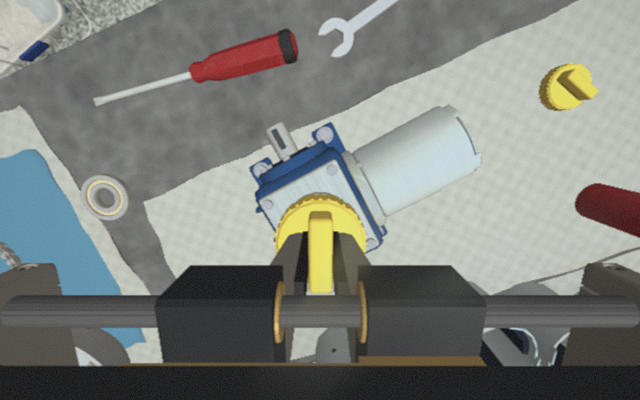

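The contact cleared, so the lugs had caught the slot's edge. I'll lower again.

```bash
python3 -m pendant '[[0,0,-0.02,0,0,0],[0,0,-0.03,0,0,0],[0,0,-0.04,0,0,0],[0,0,-0.05,0,0,0],[0,0,-0.06,0,0,0],[0,0,-0.07,0,0,0],[0,0,-0.08,0,0,0],[0,0,-0.09,0,0,0],[0,0,-0.1,0,0,0],[0,0,-0.1,0,0,0]]'
python3 st.py
```

```text
t: 15.62
tcp_pos: [0.5374, -0.0232, 0.1101]
eef_rot: [-3.142, -0.0, 2.758]
ft_force: [0.1, 0.2, -0.9]
opening: 0.145
{'t': 15.6167, 'joint_pos': [-0.0459, 0.3127, 1.8934, -0.0001, 0.9357, -1.2329], 'tcp_pos': [0.5374, -0.0232, 0.1101], 'eef_rot': [-3.1415, -0.0001, 2.7579], 'ft_force': [0.0951, 0.1652, -0.8749], 'torque': [-0.0204, 0.0013, 0.0052], 'opening': 0.1453}
```

The cap has dropped into the slot with the underside about 4 mm above the rim. Next I'll press onto the seal.

```bash
python3 -m pendant '[[0,0,-0.01,0,0,0],[0,0,-0.02,0,0,0],[0,0,-0.03,0,0,0],[0,0,-0.04,0,0,0],[0,0,-0.05,0,0,0],[0,0,-0.06,0,0,0],[0,0,-0.07,0,0,0],[0,0,-0.07,0,0,0],[0,0,-0.07,0,0,0],[0,0,-0.07,0,0,0]]'
python3 st.py
```

```text
t: 16.45
tcp_pos: [0.5375, -0.0232, 0.1082]
eef_rot: [3.142, 0.0, 2.758]
ft_force: [-1.0, 0.2, 3.5]
opening: 0.147
{'t': 16.45, 'joint_pos': [-0.0459, 0.3151, 1.8949, -0.0, 0.9314, -1.2329], 'tcp_pos': [0.5375, -0.0232, 0.1082], 'eef_rot': [3.1415, 0.0002, 2.7579], 'ft_force': [-0.9606, 0.2416, 3.4913], 'torque': [0.0045, 0.2604, 0.0181], 'opening': 0.1471}
```

```bash
python3 -m pendant '[[0,0,-0.01,0,0,-0.3],[0,0,-0.015,0,0,-0.6],[0,0,-0.02,0,0,-0.9],[0,0,-0.02,0,0,-1.2],[0,0,-0.02,0,0,-1.5],[0,0,-0.02,0,0,-1.8],[0,0,-0.02,0,0,-2.1],[0,0,-0.02,0,0,-2.4],[0,0,-0.02,0,0,-2.4],[0,0,-0.02,0,0,-2.4]]'
python3 st.py
```

```text
t: 17.28
tcp_pos: [0.5381, -0.0233, 0.1078]
eef_rot: [3.141, 0.001, 2.507]
ft_force: [0.5, -0.3, 4.0]
opening: 0.145
{'t': 17.2833, 'joint_pos': [-0.0459, 0.3159, 1.8948, -0.0001, 0.9295, -0.9826], 'tcp_pos': [0.5381, -0.0233, 0.1078], 'eef_rot': [3.1408, 0.0012, 2.5075], 'ft_force': [0.5314, -0.3377, 4.0079], 'torque': [-0.0607, -0.1087, -0.0493], 'opening': 0.1449}
```

Turning freely, with little torque and no rise. Continuing forward.

```bash
python3 -m pendant '[[0,0,-0.004,0,0,-0.3],[0,0,-0.008,0,0,-0.6],[0,0,-0.012,0,0,-0.9],[0,0,-0.016,0,0,-1.2],[0,0,-0.02,0,0,-1.5],[0,0,-0.024,0,0,-1.8],[0,0,-0.028,0,0,-2.1],[0,0,-0.03,0,0,-2.4],[0,0,-0.03,0,0,-2.4],[0,0,-0.03,0,0,-2.4]]'
python3 st.py
```

```text
t: 18.12
tcp_pos: [0.5381, -0.0233, 0.1071]
eef_rot: [3.141, 0.001, 2.256]
ft_force: [-0.3, 0.0, 6.6]
opening: 0.148
{'t': 18.1167, 'joint_pos': [-0.0459, 0.3168, 1.8953, -0.0001, 0.928, -0.7313], 'tcp_pos': [0.5381, -0.0233, 0.1071], 'eef_rot': [3.1405, 0.001, 2.2562], 'ft_force': [-0.3102, 0.0497, 6.6032], 'torque': [-0.0262, 0.0373, 0.0399], 'opening': 0.1475}
```

```bash
python3 -m pendant '[[0,0,-0.004,0,0,-0.3],[0,0,-0.008,0,0,-0.6],[0,0,-0.012,0,0,-0.9],[0,0,-0.016,0,0,-1.2],[0,0,-0.02,0,0,-1.5],[0,0,-0.024,0,0,-1.8],[0,0,-0.028,0,0,-2.1],[0,0,-0.03,0,0,-2.4],[0,0,-0.03,0,0,-2.4],[0,0,-0.03,0,0,-2.4]]'
python3 st.py
```

```text
t: 18.95
tcp_pos: [0.5384, -0.0233, 0.1065]
eef_rot: [3.14, 0.001, 2.005]
ft_force: [-0.3, -0.7, 9.5]
opening: 0.15
{'t': 18.95, 'joint_pos': [-0.0459, 0.3178, 1.8956, -0.0001, 0.9262, -0.48], 'tcp_pos': [0.5384, -0.0233, 0.1065], 'eef_rot': [3.1399, 0.001, 2.005], 'ft_force': [-0.3419, -0.7436, 9.4724], 'torque': [-0.1411, 0.1115, 0.0529], 'opening': 0.1502}
```

```bash
python3 -m pendant '[[0,0,0,0,0,-0.3],[0,0,0,0,0,-0.6],[0,0,-0.002,0,0,-0.9],[0,0,-0.004,0,0,-1.2],[0,0,-0.005,0,0,-1.5],[0,0,-0.006,0,0,-1.8],[0,0,-0.008,0,0,-2],[0,0,-0.008,0,0,-2],[0,0,-0.008,0,0,-2],[0,0,-0.008,0,0,-2]]'
python3 st.py
```

```text
t: 19.78
tcp_pos: [0.5384, -0.0232, 0.1062]
eef_rot: [3.14, 0.001, 1.796]
ft_force: [-0.1, 0.1, 8.0]
opening: 0.146
{'t': 19.7833, 'joint_pos': [-0.0459, 0.3182, 1.8959, -0.0001, 0.9255, -0.2708], 'tcp_pos': [0.5384, -0.0232, 0.1062], 'eef_rot': [3.1396, 0.0006, 1.7957], 'ft_force': [-0.092, 0.0849, 7.9727], 'torque': [-0.0814, 0.1443, 0.028], 'opening': 0.1459}
```

```bash
python3 -m pendant '[[0,0,0,0,0,-0.2],[0,0,0,0,0,-0.4],[0,0,0,0,0,-0.6],[0,0,0,0,0,-0.8],[0,0,-0.003,0,0,-1],[0,0,-0.005,0,0,-1.2],[0,0,-0.005,0,0,-1.4],[0,0,-0.005,0,0,-1.5],[0,0,-0.005,0,0,-1.5],[0,0,-0.005,0,0,-1.5]]'
python3 st.py
```

```text
t: 20.62
tcp_pos: [0.5384, -0.0231, 0.1059]
eef_rot: [3.14, 0.0, 1.639]
ft_force: [0.9, 1.7, 7.0]
opening: 0.154
{'t': 20.6167, 'joint_pos': [-0.0457, 0.3186, 1.8962, 0.0002, 0.925, -0.114], 'tcp_pos': [0.5384, -0.0231, 0.1059], 'eef_rot': [3.1397, 0.0001, 1.639], 'ft_force': [0.9116, 1.704, 7.0003], 'torque': [0.1517, -0.0622, 0.3572], 'opening': 0.1542}
```

Torque has risen to 0.36 N m and the underside is at rim height, so this looks like the stops. One small nudge to confirm.

```bash
python3 -m pendant '[[0,0,0,0,0,-0.1],[0,0,0,0,0,-0.2],[0,0,0,0,0,-0.3],[0,0,0,0,0,-0.3],[0,0,0,0,0,-0.3],[0,0,0,0,0,-0.3],[0,0,0,0,0,-0.3],[0,0,0,0,0,-0.3],[0,0,0,0,0,-0.3],[0,0,0,0,0,-0.3]]'
python3 st.py
python3 - <<'E'
from st import *
c=cal('wrist');im,d=optics.get_image('wrist'); cv2.imwrite('pics/m.png',im)
W=world('wrist',d,c); hsv=cv2.cvtColor(im,cv2.COLOR_BGR2HSV); yel=(hsv[...,0]>20)&(hsv[...,0]<35)&(hsv[...,1]>100)
near=(np.hypot(W[...,0]-.537,W[...,1]+.022)<.05)&yel; z=W[...,2]
h,e=np.histogram(z[near],np.arange(.11,.17,.002)); print(dict(zip(np.round(e,3).tolist(),h.tolist())))
E
```

```text
t: 21.45
tcp_pos: [0.5384, -0.023, 0.1059]
eef_rot: [3.14, 0.0, 1.608]
ft_force: [1.0, 1.5, 7.8]
opening: 0.151
{'t': 21.45, 'joint_pos': [-0.0456, 0.3186, 1.8961, 0.0001, 0.9249, -0.083], 'tcp_pos': [0.5384, -0.023, 0.1059], 'eef_rot': [3.1397, 0.0001, 1.6082], 'ft_force': [1.0433, 1.4595, 7.7524], 'torque': [0.1879, -0.0992, 0.6474], 'opening': 0.1514}
{'t': 21.45, 'joint_pos': [-0.0456, 0.3186, 1.8961, 0.0001, 0.9249, -0.083], 'tcp_pos': [0.5384, -0.023, 0.1059], 'eef_rot': [3.1397, 0.0001, 1.6082], 'ft_force': [1.0433, 1.4595, 7.7524], 'torque': [0.1879, -0.0992, 0.6474], 'opening': 0.1514}
{0.11: 34, 0.112: 43, 0.114: 45, 0.116: 35, 0.118: 62, 0.12: 148, 0.122: 1147, 0.124: 751, 0.126: 17, 0.128: 20, 0.13: 31, 0.132: 34, 0.134: 22, 0.136: 32, 0.138: 23, 0.14: 51, 0.142: 642, 0.144: 1115, 0.146: 16, 0.148: 32, 0.15: 31, 0.152: 17, 0.154: 2, 0.156: 3, 0.158: 6, 0.16: 8, 0.162: 12, 0.164: 3, 0.166: 0, 0.168: 0}
```

View pics/m.png

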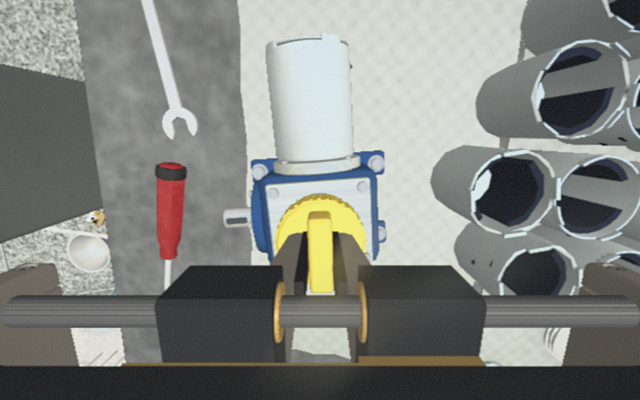

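The torque went from 0.36 to 0.65 N m with almost no rotation, so the cap is firmly on its stops. I'll relax the twist, release and lift clear.

```bash
python3 -m pendant '[[0,0,0,0,0,0.2],[0,0,0,0,0,0.4],[0,0,0.01,0,0,0.5],[0,0,0.015,0,0,0.5],[0,0,0.015,0,0,0.5],[0,0,0.015,0,0,0.5],[0,0,0.015,0,0,0.5],[0,0,0.015,0,0,0.5],[0,0,0.015,0,0,0.5],[0,0,0.015,0,0,0.5]]'
python3 st.py
python3 -m pendant '[[0,0,0,0,0,0],[0,0,0,0,0,0],[0,0,0,0,0,0],[0,0,0,0,0,0],[0,0,0,0,0,0],[0,0,0,0,0,0],[0,0,0,0,0,0],[0,0,0,0,0,0],[0,0,0,0,0,0],[0,0,0,0,0,0]]' -0.2
python3 -m pendant '[[0,0,0.2,0,0,0],[0,0,0.5,0,0,0],[0,0,0.9,0,0,0],[0,0,1.4,0,0,0],[0,0,1.9,0,0,0],[0,0,2.4,0,0,0],[0,0,2.9,0,0,0],[0,0,3.2,0,0,0],[0,0,3.3,0,0,0],[0,0,3.3,0,0,0]]'
python3 - <<'E'
from st import *
for n in ('wrist','side','top'):
    c=cal(n);im,d=optics.get_image(n); cv2.imwrite(f'pics/n{n}.png',im)
    W=world(n,d,c); hsv=cv2.cvtColor(im,cv2.COLOR_BGR2HSV); yel=(hsv[...,0]>20)&(hsv[...,0]<35)&(hsv[...,1]>100)
    z=W[...,2]; m=(np.hypot(W[...,0]-.537,W[...,1]+.023)<.05)&yel&(z>.119)&(z<.128); p=W[m]
    if len(p)>10:
        A=np.c_[p[:,:2]-p[:,:2].mean(0),np.ones(len(p))]; co=np.linalg.lstsq(A,p[:,2],rcond=None)[0]
        print(n,len(p),np.median(z[m]),'tilt',np.hypot(*co[:2]),cv2.minEnclosingCircle(p[:,:2].astype(np.float32)))
    for q in ('bearing_mid','bottle_mid'):
        for r in nets.trace(n,q)[:1]:
            mm=r['region']&(d>0); print(n,q,round(r['confidence'],2),np.median(W[mm],0))
im=cv2.imread('pics/nside.png'); cv2.imwrite('pics/nsc.png',cv2.resize(im[150:270,260:400],None,fx=5,fy=5,interpolation=cv2.INTER_CUBIC))
E
```

```text
t: 22.33
tcp_pos: [0.5383, -0.0231, 0.106]
eef_rot: [3.14, -0.0, 1.658]
ft_force: [4.1, 1.6, 3.3]
opening: 0.145
{'t': 22.3333, 'joint_pos': [-0.0458, 0.3185, 1.896, 0.0004, 0.9254, -0.1334], 'tcp_pos': [0.5383, -0.0231, 0.106], 'eef_rot': [3.1399, -0.0001, 1.6581], 'ft_force': [4.1159, 1.6437, 3.3056], 'torque': [0.3804, -0.8371, -0.0178], 'opening': 0.1449}
t: 23.17
tcp_pos: [0.5374, -0.0232, 0.1057]
eef_rot: [-3.142, 0.0, 1.658]
ft_force: [0.6, -0.1, 0.6]
opening: 0.399
t: 24.0
tcp_pos: [0.5379, -0.0232, 0.2057]
eef_rot: [3.14, 0.0, 1.658]
ft_force: [-0.2, -0.2, 0.6]
opening: 0.403
{'t': 24.0, 'joint_pos': [-0.0459, 0.2016, 1.8028, -0.0, 1.1354, -0.1334], 'tcp_pos': [0.5379, -0.0232, 0.2057], 'eef_rot': [3.1398, 0.0002, 1.6583], 'ft_force': [-0.2145, -0.2466, 0.6276], 'torque': [-0.0641, 0.0414, -0.0149], 'opening': 0.403}
wrist 1979 0.12398922128483703 tilt 0.009200981316576293 ((0.5379185080528259, -0.022990958765149117), 0.029335230588912964)
side 202 0.12442333423053215 tilt 0.04954807912685007 ((0.5376949906349182, -0.025359375402331352), 0.030016548931598663)
side bearing_mid 0.7 [ 0.44927507 -0.23185706  0.00821124]
side bottle_mid 0.75 [0.63860436 0.23040756 0.03260499]
top 27 0.12327680875958591 tilt 0.04673171252043319 ((0.5369049310684204, -0.022644001990556717), 0.02918863296508789)
top bearing_mid 0.45 [ 0.45184034 -0.23122131  0.00725199]
top bottle_mid 0.75 [0.64226605 0.23866171 0.0726251 ]
```

View pics/nsc.png

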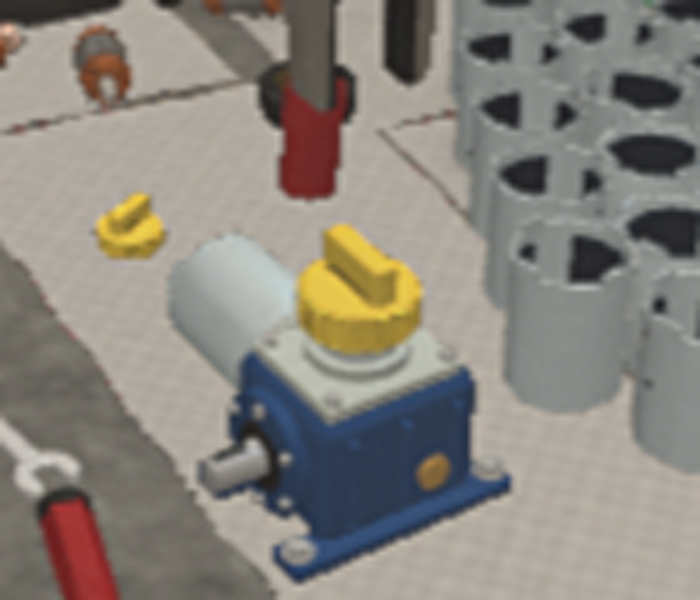

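View pics/nwrist.png

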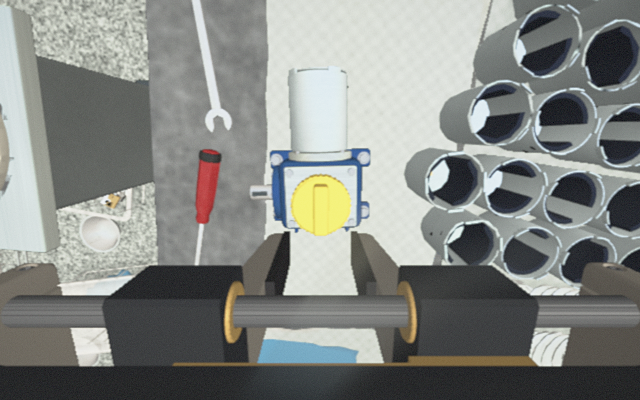

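The released cap sits level on the neck at (320,203) in the wrist view. Its top is 4.8 mm above the measured rim, against a nominal 4.6 mm. The bearing and bottle haven't moved, so I'm handing in.

```bash
python3 -c "
from plant import sign_off
print(sign_off())"
```

```text
the job is handed in; nothing more can be done
None
```

The large yellow cap is back on the neck, screwed home against its stops and released, and the job was handed in at about 24.5 s. The sign-off gave no verdict.

**What happened on the way**
- The first grasp closed on nothing above the bar: the real fingertips sit 20–25 mm behind the reported TCP. I reopened, went lower and gripped the bar properly.
- The cap first rested on the thread ridges, with its underside about 9 mm above the rim. I turned it about 0.26 rad anticlockwise. It caught once on a slot edge at about 4 N, then dropped in.
- I pressed lightly and screwed it about 1.15 rad forward. The twist then rose to 0.65 N m with almost no further rotation, which I took as the stops. The highest vertical force read between moves was about 9.5 N.

**Last checks**

| Check | Result |
|---|---|
| Underside above rim | about 0.2 mm (wrist camera) |
| Distance from neck axis | under 1 mm |
| Tilt | 0.009 rad (wrist camera) |
| Bearing | within about 4 mm of the start reading |
| Bottle | within about 2 mm (top camera) |
| Gripper | open and about 10 cm up, touching nothing |

Two readings disagreed. The side and top cameras gave a tilt of about 0.05 rad, but from far fewer, noisier points, so I trusted the wrist camera. The side camera also put the bottle about 2 cm lower than at the start, but the gripper partly hid the bottle in that view.

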